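# Right the seal cap and press it home on the leak-test nest

## Task

The leak-test cap has toppled over on the bench. Set it upright, blue foot down, slide it over the brass pin of the test nest until it drops on, then press it straight down so that the sprung seat goes fully home. Finish while still holding the cap pressed down: do not let go. Leave the petri dish, the vial and the amber bottle undisturbed.

Things in the scene. Friction and masses are not known exactly. Their poses are not given: they have to be found in the camera images.
- seal_cap: Loose cap, 0.25 kg: square bar 38 x 38 x 62 mm plus round black knob (28 mm across, 13 mm) on its head, 75 mm overall. Bottom 20 mm (foot) blue, rest aluminium. Foot has a central round bore, 12 mm wide, mouth chamfered 1 mm, 20 mm deep. Origin: centre of the foot's underside (bore mouth); z runs foot to knob, x, y square to the flat sides. Starts lying on a flat side: z level, origin 19 mm up.
- nest: Leak-test nest fixed to the bench: dark steel plate 110 (x) x 90 (y) x 14 mm, on it a round sprung seat (72 mm across, black rubber top) with a brass pin in the middle, and a brass hose barb on the +y side. Origin: centre of the underside, on the bench; z up. The free seat's rubber top is 32 mm above the bench.
- pin_tip (a point): Top of the fixed brass pin, on its axis, 42 mm above the bench. Pin 10 mm in diameter, conical over its top 4 mm (6 mm across at the tip), 10 mm proud of the free seat. Height of the cap's underside: resting on the tip 42 mm, dropped on 32 mm, pressed home 26 mm above the bench.
- seat (a joint): How far the sprung seat is pressed down (m): 0 free (up), 0.006 fully home on its stop. The spring carries the cap's own weight; it starts to move at about 5 N and is fully home at about 11 N.
- petri_dish: Clear plastic petri dish, 67 mm across, 14 mm high, a bystander. Origin: centre of its underside.
- vial_1: Small glass vial with a black screw cap, 25 mm across, 52 mm high, standing, a bystander. Origin: centre of its underside, z up.
- reagent_bottle: Amber reagent bottle with a white cap, 54 mm across, 106 mm high, standing, a bystander. Origin: centre of its underside, z up.
Not all that is in view belongs to the job. What is shaped like the nest but green or pink is not meant. Leave any green look-alike of the seal_cap alone.

How it is judged:
By the outcome, as a careful person would: the job done as asked, in the order asked, and still so for the second after the job is handed in, while the arm keeps its last pose, push and grip.
It also fails if it takes over 61 s, if anything falls off the work surface, if the arm or the gripper's body presses on something with over 40 N, if the wrist force passes 120 N, or if a joint passes its speed limit or range.

## Robot

A 6-joint arm with a two-finger parallel gripper is mounted at the origin on a cart in front of the work surface, level with it; the furniture and walls round the work are solid. World frame = base frame: x ahead of the robot, y to its left, z up, the work surface at z = 0. Lengths are in m, angles in rad, forces in N, time in s.
With the tool pointing down it reaches from about 0.375 to 0.975 m from the base axis. Payload 3.8 kg.
Tool frame: the origin (TCP) lies midway between the tips of the shut fingers; the grasp point (between the pads) lies bot.grasp_offset behind it (bot.grasp_offset is the distance from the TCP to the grasp point, in m); z points along the fingers, y is the direction in which the jaws open and shut (so a half turn about z gives the same grasp; the last joint's range is limited). The gripper opens to 85 mm and grips with 20 to 120 N. Pads are 22 mm wide; open, the fingers measure 114 mm over their backs; the gripper's body (76 mm by 85 mm) begins 54 mm behind the grasp point. The pads swing forward as they close: fully open they stand 13 mm farther back than shut.
Start: joints at [-0.037, 0.264, 1.604, -0, 1.274, -0.037], TCP at [0.675, -0, 0.231] pointing down, gripper open.
Joint ranges: [-2.63, 2.63], [-0.94, 2.18], [0.31, 2.57], [-1.31, 4.45], [0, 2.66], [-2.55, 2.55]. Speed limits (rad/s): [2.57, 2.57, 3.14, 3.14, 3.14, 3.14].

## Interface

Orientations are given as a rotation vector (axis times angle).
In Python, from workcell import read_state, viewer, job, bot gives the robot as it stands.
- The arm moves only by the shell command python3 -m crank 'ROWS' [FORCE]. ROWS is text: rows parted by semicolons, each of 7 numbers parted by spaces: the shift along the tool's x, y, z in mm, then the turn, a rotation vector about the tool's x, y, z in rad, then the closure in counts, from 0 (fully open) to 255 (shut). A call has 1 to 20 rows; each row is the pose to reach, as a shift and turn from the pose commanded when the call began, along the tool's axes at that moment; what a row does not reach only later rows make up. A row lasts 1/8 s, in which the tool goes at most 62.5 mm and 10.7 degrees, less where a joint would pass 70% of its speed; a pose out of reach is approached as far as the arm can. A call with a gripper value outside its range is refused whole. The fingers move at their own pace and stop on an object; FORCE is the grip in N (left out, the last holds). Time passes only in rows, so rows that repeat a pose let the fingers close. It gives the time, the measured TCP pose, the force and the opening at its end, in the units of the state.
- read_state(): the state, without advancing time (a new reading comes with each control period).
- viewer.read_camera(name): name is "scene" or "side" or "wrist"; returns a dict with "pixels" (400x640x3 uint8, red, green, blue), "vertical_fov" (degrees; the focal length in pixels is half the picture's height over the tangent of half this angle, whatever the lens; pixels are square), "cx", "cy" (the principal point, pixels), "k1" (the pictures are not rectified: a ray, as slopes to the right and down, at radius r is drawn at 1 + k1 r^2 times it, then the intrinsics apply), "view" (4x4, takes a point from world to camera coordinates); the wrist camera has in their place "tool_from_camera" (4x4, takes a point from camera to tool coordinates, whose origin is the TCP and whose axes are the flange's). Camera axes: x right, y up, looking along -z (the intrinsics and any distortion apply to the point x, -y, -z); pixel columns grow to the right and rows downward; lengths in m; the calibration is good to about 2 mm. A picture is of the moment at which its call begins: read the wrist's pose just before it. There is no depth.
- job.finish_job(): hands the job in, once; it reports no verdict.
The state is a dict: "time": time; "q": joint angles; "joint_vel": joint speeds; "joint_torque": joint torques, N m; "tool_pos": TCP position; "tcp_rot": TCP orientation; "wrist_force": force on the tool from outside, world axes, zero at the start; "torque": the same for the moment, N m; "width": opening from 0.0 (shut) to 1.0 (fully open).
Only numpy, scipy, OpenCV 4.12 (cv2) and the standard library are available. Lean on these libraries where they do the work, as an engineer would, in place of code of your own. Each camera call takes 0.05 s, during which the arm holds its last target.

## Working session

There is one attempt and no reset: what is moved stays moved. The work goes in short steps, Python scripts to look and compute and a shell command to move; the robot and the scene stay as the last step left them, time stands still between calls to the robot, and variables do not carry over. Pictures are saved under pics/ and viewed, and the job is handed in when it is done.

```bash
ls; mkdir -p pics
cat > h.py <<'E'
import numpy as np, cv2
from scipy.spatial.transform import Rotation as R
from workcell import read_state, viewer, job, bot
def cam(name):
    s=read_state(); d=viewer.read_camera(name)
    if 'view' in d: d['T']=np.linalg.inv(np.array(d['view']))
    else:
        T=np.eye(4); T[:3,:3]=R.from_rotvec(s['tcp_rot']).as_matrix(); T[:3,3]=s['tool_pos']
        d['T']=T@np.array(d['tool_from_camera'])
    h=d['pixels'].shape[0]; d['f']=h/2/np.tan(np.radians(d['vertical_fov'])/2)
    return d
def save(d,n): cv2.imwrite('pics/'+n+'.png',cv2.cvtColor(d['pixels'],cv2.COLOR_RGB2BGR))
def ray(d,u,v):
    K=np.array([[d['f'],0,d['cx']],[0,d['f'],d['cy']],[0,0,1.]])
    p=cv2.undistortPoints(np.array([[[u,v]]],float),K,np.array([d['k1'],0,0,0.]))[0,0]
    return d['T'][:3,3], d['T'][:3,:3]@np.array([p[0],-p[1],-1.])
def onz(d,u,v,z):
    o,r=ray(d,u,v); return o+r*(z-o[2])/r[2]
def proj(d,p):
    c=np.linalg.inv(d['T'])@np.append(p,1.); x,y=c[0]/-c[2],-c[1]/-c[2]
    k=1+d['k1']*(x*x+y*y); return np.array([d['cx']+d['f']*k*x,d['cy']+d['f']*k*y])
E
python3 - <<'E'
from h import *
print(read_state(),bot.grasp_offset)
for n in ('scene','side','wrist'):
    d=cam(n); save(d,n+'0'); np.save('pics/'+n+'0.npy',d,allow_pickle=True); print(n,d['f'],d['cx'],d['cy'],d['k1'],d['T'].round(3).tolist())
E
```

```text
pics
{'time': 0.0, 'q': array([-3.68945254e-02,  2.64763589e-01,  1.60535884e+00, -1.83968645e-05,
        1.27371452e+00, -3.68928156e-02]), 'joint_vel': array([-1.90123977e-03, -8.21279259e-04,  7.29601163e-05,  6.92709303e-04,
       -5.29932099e-05,  3.82856921e-04]), 'joint_torque': array([ 6.10465631e-04, -5.15121067e+01, -3.67308676e+01, -4.07824507e-05,
        1.31324201e-02,  1.46811578e-05]), 'tool_pos': array([6.74271405e-01, 2.26189361e-05, 2.29963191e-01]), 'tcp_rot': array([-2.22028239, -2.2202906 ,  0.00241813]), 'wrist_force': array([-0.2148614 ,  0.47035872,  0.26618151]), 'torque': array([-0.02564391, -0.05142703,  0.02239982]), 'width': 1.0014044766280092} 0.0187
scene 411.6972382564778 323.8171472781538 201.30518266233213 -0.03179541247798019 [[-0.914, 0.275, -0.299, 0.23], [-0.406, -0.65, 0.643, 0.514], [-0.017, 0.709, 0.705, 0.68], [0.0, 0.0, 0.0, 1.0]]
side 450.69342673207336 320.34534017473214 198.70382995736196 -0.08831210415509319 [[-1.0, -0.021, -0.0, 0.509], [0.009, -0.429, 0.903, 1.033], [-0.019, 0.903, 0.43, 0.545], [0.0, 0.0, 0.0, 1.0]]
wrist 299.51628217857024 323.2585297078874 197.87864974157625 -0.025139332236081786 [[1.0, -0.001, 0.002, 0.674], [0.0, 0.964, 0.267, 0.067], [-0.002, -0.267, 0.964, 0.373], [0.0, 0.0, 0.0, 1.0]]
```

View pics/scene0.png

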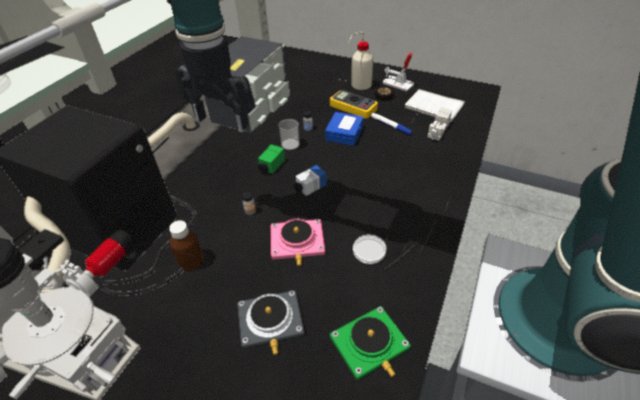

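View pics/side0.png

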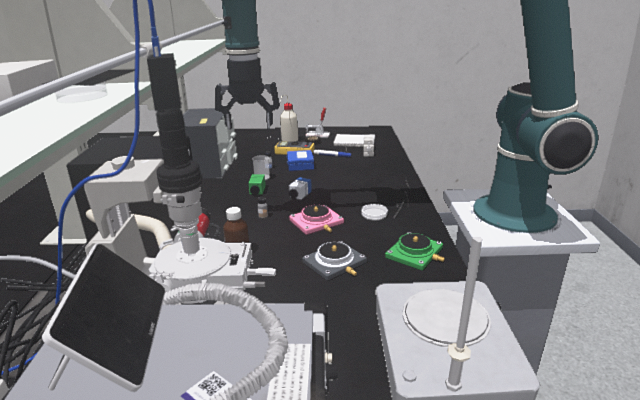

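View pics/wrist0.png

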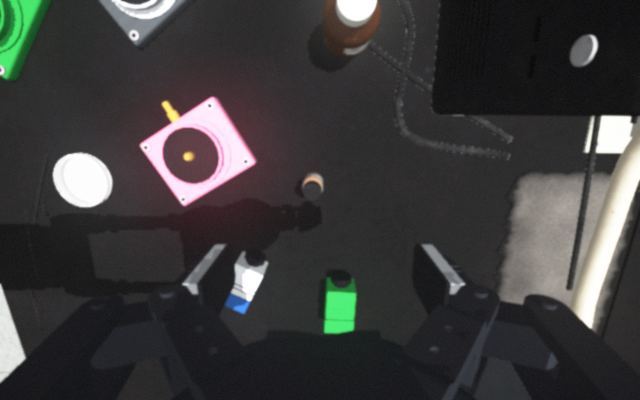

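The scene shows three nest shapes: dark steel at scene (270,318), pink at (298,238) and green at (370,340). There are also three things that could pass for the cap: the white and blue one at (311,180), the green look-alike at (272,158) and the blue box at (345,127). By the description I choose the aluminium/blue cap (wrist view (248,280)) and the dark steel nest. I'll check both in a close crop.

Run:
```python
from h import *
L=lambda n: np.load(f'pics/{n}0.npy',allow_pickle=True).item()
s,sd,w=L('scene'),L('side'),L('wrist')
b=lambda d:cv2.cvtColor(d['pixels'],cv2.COLOR_RGB2BGR)
def crop(d,u,v,h,k=5): return cv2.resize(b(d)[v-h:v+h,u-h:u+h],(390,390),interpolation=cv2.INTER_CUBIC)
cv2.imwrite('pics/crop0.png',np.hstack([crop(s,311,180,25),crop(w,248,280,39)]))
cv2.imwrite('pics/crop1.png',np.hstack([crop(s,270,318,39),crop(sd,334,258,39)]))
for nm,d,u,v,z in [('capS',s,311,178,.038),('capW',w,250,277,.038),('pinS',s,268,309,.042),('pinSide',sd,335,247,.042),('pink pin S',s,297,229,.042),('pinkW',w,188,156,.042),('petriS',s,369,249,.007),('vialS',s,249,213,0),('bottleS',s,190,268,0),('greencapW',w,340,305,.038),('greenpinS',s,370,332,.042)]:
    print(nm,onz(d,u,v,z).round(4))
```

```text
capS [ 0.5611 -0.1302  0.038 ]
capW [ 0.5812 -0.1297  0.038 ]
pinS [0.4818 0.2147 0.042 ]
pinSide [0.4802 0.2158 0.042 ]
pink pin S [0.5183 0.0282 0.042 ]
pinkW [0.5229 0.0231 0.042 ]
petriS [ 0.3719 -0.0077  0.007 ]
vialS [ 0.6604 -0.0041  0.    ]
bottleS [0.6909 0.1766 0.    ]
greencapW [ 0.6952 -0.1701  0.038 ]
greenpinS [0.3039 0.1849 0.042 ]
```

View pics/crop0.png

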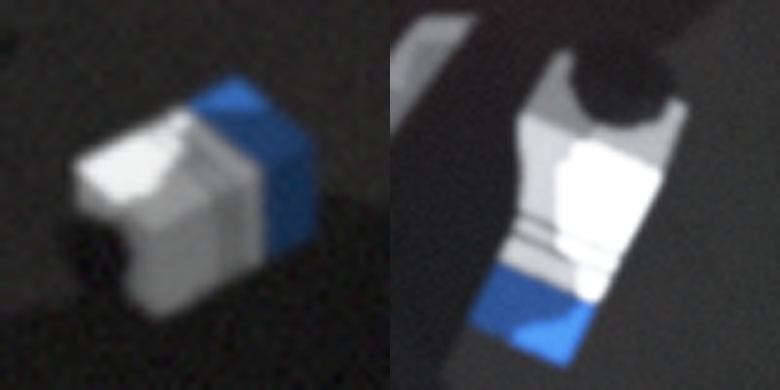

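View pics/crop1.png

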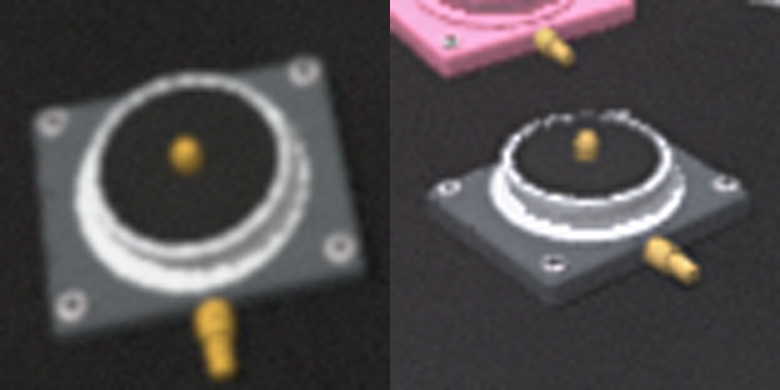

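Run:
```python
from h import *
w=np.load('pics/wrist0.npy',allow_pickle=True).item(); s=np.load('pics/scene0.npy',allow_pickle=True).item()
P=[onz(w,u,v,.038)[:2] for u,v in [(235,264.6),(263,276.6),(245.4,314.4),(224.6,305.4)]]
for i in range(4): print(P[i].round(4),np.linalg.norm(P[i]-P[(i+1)%4]).round(4))
h=(P[0]+P[1])/2; f=(P[2]+P[3])/2; a=(h-f); c=np.mean(P,0)
print('foot',f,'head',h,'axis deg',np.degrees(np.arctan2(a[1],a[0])),'perp',np.degrees(np.arctan2(*(P[1]-P[0])[::-1]))+90,c)
# scene: top face corners; knob end corners and blue
Q=[onz(s,286+u/7.8,155+v/7.8,.038)[:2] for u,v in [(72,162),(158,215),(315,148),(238,77)]]
# scene top face: left knob corner, mid knob corner, right blue top corner, far blue corner
for i in range(4): print(Q[i].round(4),np.linalg.norm(Q[i]-Q[(i+1)%4]).round(4))
```

```text
[ 0.5637 -0.1125] 0.0378
[ 0.5977 -0.1291] 0.0618
[ 0.5714 -0.185 ] 0.0294
[ 0.5452 -0.1715] 0.0618
foot [ 0.55827645 -0.17821441] head [ 0.58066459 -0.1207873 ] axis deg 68.701512267169 perp 64.01784114136298 [ 0.56947052 -0.14950085]
[ 0.5989 -0.1229] 0.0362
[ 0.5645 -0.1115] 0.0553
[ 0.5336 -0.1573] 0.0416
[ 0.5692 -0.1788] 0.0633
```

```bash
cat >> h.py <<'E'
def now():
    s=read_state(); return np.array(s['tool_pos']),R.from_rotvec(s['tcp_rot'])
def pose(yaw_deg,tilt):
    # tool x horizontally at yaw; tilt>0: tool z leans toward +a, <0 toward -a
    y=np.radians(yaw_deg); a=np.array([np.cos(y),np.sin(y),0]); dn=np.array([0,0,-1.])
    z=np.cos(tilt)*dn+np.sin(tilt)*a; x=np.cos(tilt)*a-np.sin(tilt)*dn
    return R.from_matrix(np.c_[x,np.cross(z,x),z])
def row(p,Rt,p0=None,R0=None):
    if p0 is None: p0,R0=now()
    d=R0.inv().apply(np.asarray(p)-p0)*1000; r=(R0.inv()*Rt).as_rotvec()
    print('row',d.round(1),r.round(4),'deg',np.degrees(np.linalg.norm(r)).round(1)); return d,r
E
python3 - <<'E'
from h import *
Rt=pose(64.5,-.58); z=Rt.as_matrix()[:,2]; print(Rt.as_matrix().round(3))
g=np.array([.5722,-.139,.026])
row(g+z*(.0187-.09),Rt)
E
```

```text
[[ 0.36   0.903 -0.236]
 [ 0.755 -0.431 -0.495]
 [-0.548  0.    -0.836]]
row [-103.8  -85.1  144.7] [ 0.1273 -0.57    0.433 ] deg 41.7
```

```bash
python3 -m crank '-26 -21 20 0.032 -0.142 0.108 40; -52 -42 45 0.064 -0.285 0.217 60; -78 -64 80 0.095 -0.427 0.325 60; -104 -85 120 0.127 -0.57 0.433 60; -104 -85 144 0.127 -0.57 0.433 60; -104 -85 144 0.127 -0.57 0.433 60; -104 -85 144 0.127 -0.57 0.433 60'
python3 - <<'E'
from h import *
d=cam('wrist'); save(d,'wrist1'); np.save('pics/wrist1.npy',d,allow_pickle=True)
e=cam('scene'); save(e,'scene1')
s=read_state(); print(s['q'].round(3),s['tool_pos'].round(4),s['width'])
Rt=pose(64.5,-.58); print(np.degrees((now()[1].inv()*Rt).magnitude()))
c=np.array([.5674,-.1489,.038]);a=np.array([.4305,.9026,0]);p=np.array([.9026,-.4305,0])
for i in(1,-1):
  for j in (1,-1): print(i,j,proj(d,c+i*.031*a+j*.019*p).round(1))
E
```

```text
time: 1.02
tool_pos: [0.592, -0.104, 0.0894]
tcp_rot: [2.325, 1.466, -0.685]
wrist_force: [-0.1, -0.4, 0.8]
width: 0.768
[ 0.064  0.439  1.76  -0.522  1.285  0.748] [ 0.5923 -0.104   0.09  ] 0.7655907106822448
0.4276811685949902
1 1 [346.5 198.7]
1 -1 [290.9 198.9]
-1 1 [342.1 247.5]
-1 -1 [296.8 247.7]
```

View pics/wrist1.png

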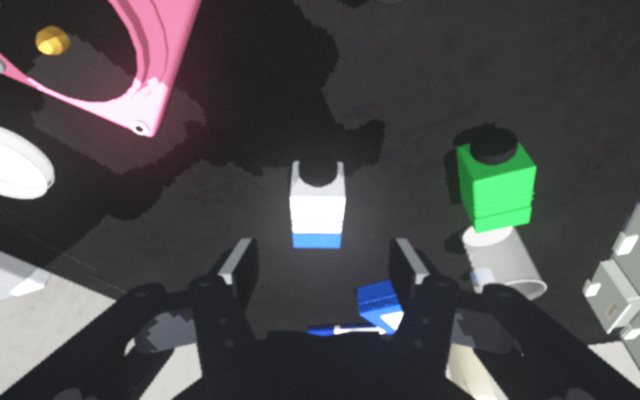

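View pics/scene1.png

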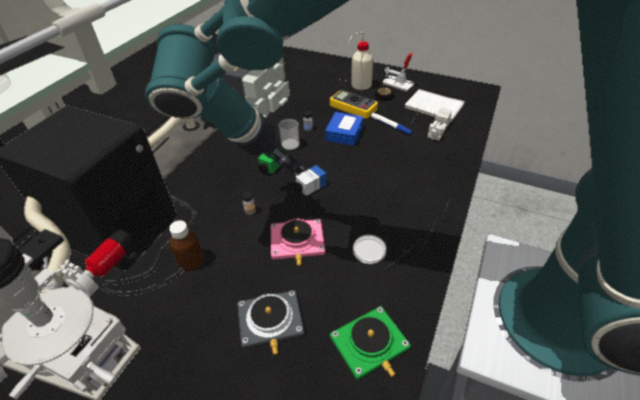

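The wrist view shows the cap square between the fingers, with its head edge at (291–345, 200) and foot edge at (294–342, 248). My predicted corners agree to 1–2 px. The green look-alike at (495,185) is clear of the fingers.

Run:
```python
from h import *
Rt=pose(64.5,-.58); z=Rt.as_matrix()[:,2]
g=np.array([.5718,-.139,.026])
row(g+z*(.0187+.002),Rt); print(now()[0])
```

```text
row [ 0.9 -3.9 96.4] [ 0.0055 -0.0039 -0.0033] deg 0.4
[ 0.59225643 -0.10400528  0.09002589]
```

```bash
python3 -m crank '0 -4 20 0 0 0 60; 1 -4 45 0 0 0 60; 1 -4 70 0 0 0 60; 1 -4 90 0 0 0 60; 1 -4 96 0 0 0 60; 1 -4 96 0 0 0 60; 1 -4 96 0 0 0 60'
python3 - <<'E'
from h import *
Rt=pose(64.5,-.58); z=Rt.as_matrix()[:,2]
p,r=now(); print(p, (p-z*.0207).round(4), read_state()['wrist_force'])
d=cam('wrist'); save(d,'wrist2'); 
e=cam('scene'); save(e,'scene2')
E
```

```text
time: 2.0
tool_pos: [0.5653, -0.1488, 0.0072]
tcp_rot: [2.324, 1.466, -0.689]
wrist_force: [0.3, -0.3, -0.5]
width: 0.767
[ 0.56530095 -0.14882986  0.00719606] [ 0.5702 -0.1386  0.0245] [ 0.33137709 -0.29926822 -0.45599442]
```

View pics/wrist2.png

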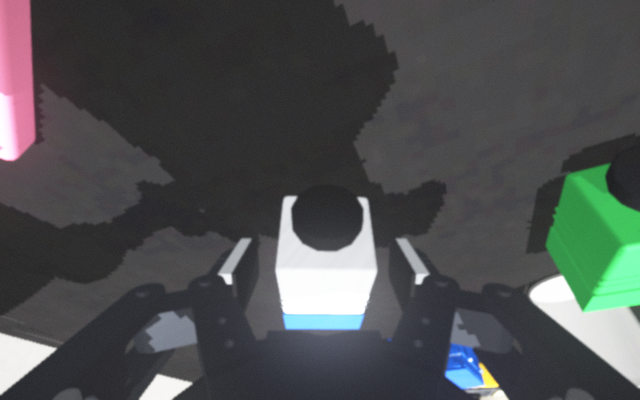

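```bash
python3 -m crank '-1 0 -2 0 0 0 60; -1 0 -2 0 0 0 150; -1 0 -2 0 0 0 255; -1 0 -2 0 0 0 255; -1 0 -2 0 0 0 255; -1 0 -2 0 0 0 255; -1 0 -2 0 0 0 255; -1 0 -2 0 0 0 255' 80
python3 - <<'E'
from h import *
d=cam('wrist'); save(d,'wrist3'); s=read_state();print(s['q'].round(3),s['wrist_force'],s['width'],s['tool_pos'])
E
```

```text
time: 3.1
tool_pos: [0.5653, -0.1485, 0.0092]
tcp_rot: [2.325, 1.466, -0.689]
wrist_force: [1.9, 3.9, 6.2]
width: 0.433
[-0.002  0.501  1.853 -0.58   1.13   0.788] [1.77269587 4.10055152 4.96684695] 0.4355018900787545 [ 0.5652976  -0.14849896  0.00922341]
```

View pics/wrist3.png

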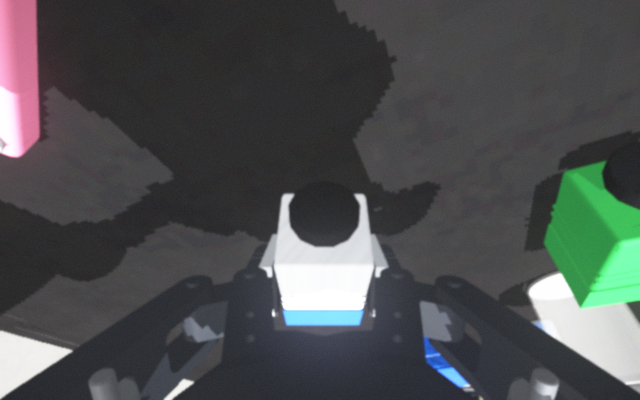

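```bash
python3 - <<'E'
from h import *
p,r=now(); a=np.array([np.cos(np.radians(64.5)),np.sin(np.radians(64.5)),0])
f=np.array([.5541,-.1769,.019])
ft=r.inv().apply(f-p); ct=r.inv().apply(a); print('foot in tool',ft.round(4),'capz',ct.round(4))
E
python3 -m crank '-11 0 -17 0 0 0 255; -30 0 -46 0 0 0 255; -55 0 -84 0 0 0 255; -77 0 -117 0 0 0 255; -77 0 -117 0 0 0 255;-77 0 -117 0 0 0 255'
python3 - <<'E'
from h import *
save(cam('wrist'),'wrist4'); s=read_state();print(s['q'].round(3),s['wrist_force'],s['width'],s['tool_pos'])
# carry pose at (0.50,0.02) region, tilt .99, yaw 90
for yaw in (90,64.5):
    row([.50,.06,.20],pose(yaw,np.pi/2-.58))
E
```

```text
foot in tool [-0.0308  0.0021  0.0085] capz [ 8.373e-01  4.000e-04 -5.467e-01]
time: 3.9
tool_pos: [0.5627, -0.1489, 0.1476]
tcp_rot: [2.326, 1.467, -0.693]
wrist_force: [-0.6, -0.8, -2.2]
width: 0.433
[-0.003  0.326  1.799 -0.535  1.329  0.656] [-0.02955388  0.26418875 -2.58251227] 0.43039431793178917 [ 0.56223672 -0.14894849  0.1467445 ]
row [ 106.2 -146.3 -133. ] [ 0.0991  1.5422 -0.4841] deg 92.8
row [ 106.2 -146.3 -133. ] [-1.5000e-03  1.5709e+00 -9.0000e-04] deg 90.0
```

View pics/wrist4.png

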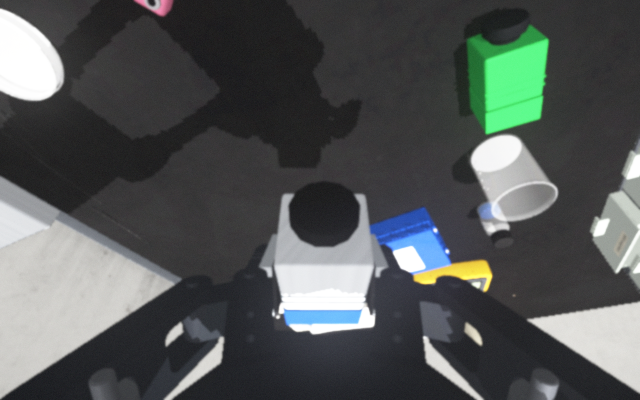

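```bash
python3 -m crank '8 -12 -11 0.008 0.129 -0.04 255; 18 -24 -22 0.017 0.257 -0.081 255; 27 -37 -33 0.025 0.386 -0.121 255; 35 -49 -44 0.033 0.514 -0.161 255; 44 -61 -55 0.041 0.643 -0.202 255; 53 -73 -66 0.05 0.771 -0.242 255; 62 -85 -78 0.058 0.9 -0.282 255; 71 -98 -89 0.066 1.028 -0.323 255; 80 -110 -100 0.074 1.157 -0.363 255; 88 -122 -111 0.083 1.285 -0.403 255; 97 -134 -122 0.091 1.414 -0.444 255; 106 -146 -133 0.099 1.542 -0.484 255; 106 -146 -133 0.099 1.542 -0.484 255; 106 -146 -133 0.099 1.542 -0.484 255; 106 -146 -133 0.099 1.542 -0.484 255'
python3 - <<'E'
from h import *
for n in ('wrist','scene','side'):
    d=cam(n); save(d,n+'5'); np.save(f'pics/{n}5.npy',d,allow_pickle=True)
s=read_state();print(s['q'].round(3),s['wrist_force'],s['width'],s['tool_pos'])
row([.50,.06,.20],pose(90,np.pi/2-.58))
p,r=now(); print('capz',r.apply([.8373,0,-.5467]).round(3),'foot',(p+r.apply([-.0308,0,.0085])).round(4))
E
```

```text
time: 5.82
tool_pos: [0.5021, 0.0594, 0.202]
tcp_rot: [-1.623, -1.628, -0.878]
wrist_force: [-0.2, 0.2, -3.0]
width: 0.432
[-0.477  0.221  2.031  0.839  1.52  -0.813] [ 0.44334195  0.55593101 -1.89057943] 0.4359556169347512 [0.50199324 0.05958028 0.20225283]
row [-1.6 -2.   1.6] [0.002  0.0025 0.0047] deg 0.3
capz [-0.005  0.004  1.   ] foot [0.5022 0.0497 0.1719]
```

View pics/scene5.png

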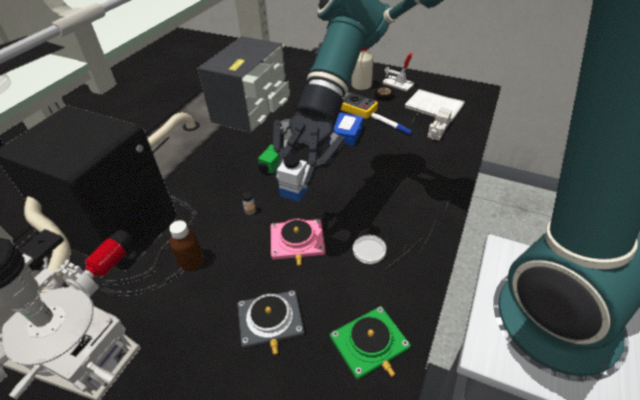

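View pics/side5.png

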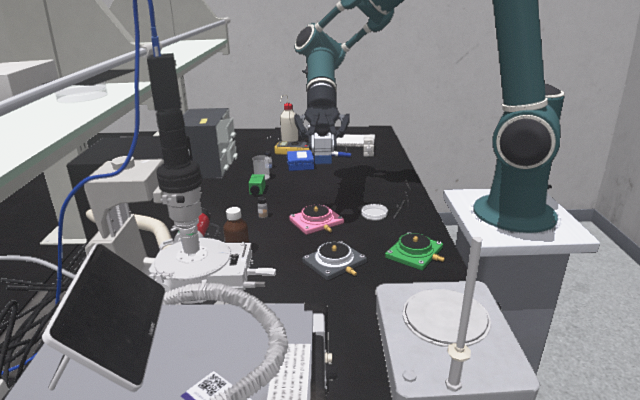

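View pics/wrist5.png

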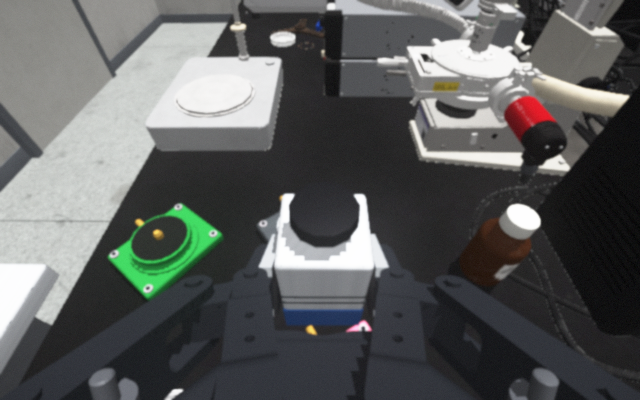

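Run:
```python
from h import *
Rt=pose(90,np.pi/2-.58); p,r=now()
ft=np.array([-.0308,0,.0085])
for f in ([.481,.2153,.120],[.481,.2153,.065]): row(np.array(f)-Rt.apply(ft),Rt)
for n in ('scene','side'):
    d=np.load(f'pics/{n}5.npy',allow_pickle=True).item(); hsv=cv2.cvtColor(d['pixels'],cv2.COLOR_RGB2HSV)
    m=cv2.inRange(hsv,(15,120,90),(32,255,255)); u,v=proj(d,[.481,.215,.037]).astype(int)
    k=np.zeros_like(m); k[v-8:v+9,u-8:u+9]=255; m&=k
    ys,xs=np.nonzero(m); print(n,len(xs),xs.mean(),ys.mean(),xs.min(),xs.max(),ys.min(),ys.max(),onz(d,xs.mean(),ys.mean(),.037).round(4), onz(d,xs.mean(),ys.mean(),.038).round(4))
```

```text
row [ 47.8 -21.1 166.7] [0.002  0.0025 0.0047] deg 0.3
row [  1.9 -21.4 196.9] [0.002  0.0025 0.0047] deg 0.3
scene 35 267.57142857142856 309.22857142857146 265 270 306 312 [0.4842 0.2131 0.037 ] [0.4838 0.2135 0.038 ]
side 14 333.92857142857144 247.85714285714286 333 335 246 250 [0.4823 0.2111 0.037 ] [0.4824 0.2127 0.038 ]
```

```bash
python3 -m crank '5 -3 25 0 0 0.001 255; 16 -7 60 0.001 0.001 0.002 255; 30 -12 100 0.001 0.001 0.003 255; 40 -17 135 0.002 0.002 0.004 255; 46 -19 160 0.002 0.002 0.005 255; 35 -19 172 0.002 0.002 0.005 255; 20 -19 183 0.002 0.002 0.005 255; 8 -19 191 0.002 0.002 0.005 255; 2 -19 195 0.002 0.002 0.005 255; 2 -19 195 0.002 0.002 0.005 255; 2 -19 195 0.002 0.002 0.005 255; 2 -19 195 0.002 0.002 0.005 255'
python3 - <<'E'
from h import *
for n in ('wrist','scene','side'):
    d=cam(n); save(d,n+'6'); np.save(f'pics/{n}6.npy',d,allow_pickle=True)
    if n!='wrist':
        u,v=proj(d,[.483,.2135,.06]).astype(int)
        cv2.imwrite(f'pics/c6{n}.png',cv2.resize(cv2.cvtColor(d['pixels'][v-45:v+35,u-50:u+50],cv2.COLOR_RGB2BGR),None,fx=7,fy=7,interpolation=cv2.INTER_CUBIC)); print(n,u-50,v-45)
s=read_state();print(s['q'].round(3),s['wrist_force'],s['width'],s['tool_pos'])
p,r=now(); print('capz',r.apply([.8373,0,-.5467]).round(3),'foot',(p+r.apply([-.0308,0,.0085])).round(4))
E
```

```text
time: 7.48
tool_pos: [0.4835, 0.2235, 0.0968]
tcp_rot: [-1.623, -1.621, -0.877]
wrist_force: [0.1, 0.2, -2.3]
width: 0.433
scene 216 257
side 283 194
[-0.19   0.296  2.204  1.066  1.219 -0.894] [-0.20251184  0.34312966 -2.61758379] 0.4385378187644724 [0.48318779 0.22368542 0.0966614 ]
capz [0.001 0.001 1.   ] foot [0.4832 0.2139 0.0662]
```

View pics/c6scene.png

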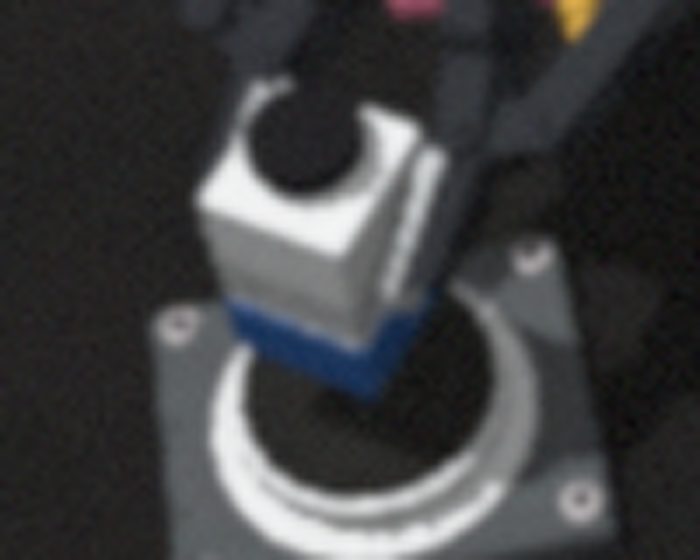

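View pics/c6side.png

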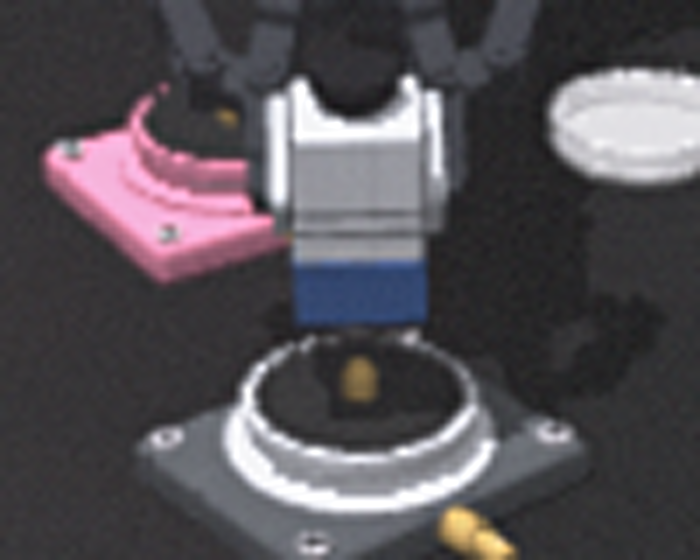

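View pics/scene6.png

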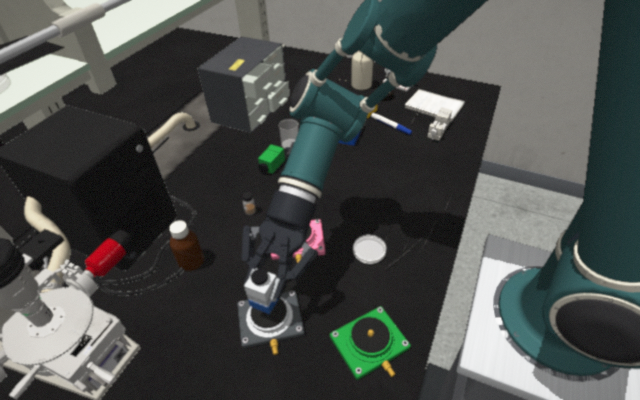

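Run:
```python
from h import *
from scipy.optimize import least_squares
s=np.load('pics/scene6.npy',allow_pickle=True).item(); d=np.load('pics/side6.npy',allow_pickle=True).item()
obs=[(s,-1,1,0,269.3,313.9),(s,1,1,0,249.9,304.9),(s,-1,-1,0,277.4,299.9),(d,1,1,0,325.1,240.3),(d,-1,1,0,344.1,240.0),(s,-1,1,.062,216+345/7,257+252/7),(s,1,1,.062,216+200/7,257+200/7),(s,-1,-1,.062,216+418/7,257+130/7),(d,1,1,.020,283+293/7,194+263/7),(d,-1,1,.020,283+427/7,194+262/7)]
def res(x,sel=None):
    return np.concatenate([proj(c,[x[0]+i*.019,x[1]+j*.019,x[2]+h])-(u,v) for c,i,j,h,u,v in obs if sel is None or c is sel])
x0=np.array([.4832,.2139,.0662]); print(res(x0).reshape(-1,2).round(1).tolist())
for n,sel in (('both',None),('scene',s),('side',d)):
    r=least_squares(res,x0,kwargs={'sel':sel},x_scale=.01); print(n,r.x.round(4),np.sqrt(np.mean(r.fun**2)).round(2))
# pin (tip+body) same cams
P=[(s,267.57,309.23),(d,334.2,247.86)]
r=least_squares(lambda x:np.concatenate([proj(c,x)-(u,v) for c,u,v in P]),[.483,.213,.037],x_scale=.01); print('pin 3d',r.x.round(4),r.cost)
m=cv2.inRange(cv2.cvtColor(d['pixels'],cv2.COLOR_RGB2HSV),(15,80,60),(32,255,255))[240:256,326:344]
ys,xs=np.nonzero(m); print('side pin now',len(xs),xs.mean()+326,ys.mean()+240,ys.min()+240,ys.max()+240)
```

```text
[[0.9, 0.1], [0.7, 1.1], [3.5, -4.0], [-0.5, 1.2], [-1.1, 1.2], [0.5, 0.6], [0.4, -0.2], [1.7, -0.5], [-0.4, 1.5], [-0.9, 1.3]]
both [0.4822 0.2182 0.0717] 1.15
scene [0.4961 0.2021 0.0396] 1.31
side [0.4824 0.2351 0.0816] 0.08
pin 3d [0.4826 0.2146 0.0397] 0.12702367853457947
side pin now 28 334.0 247.67857142857142 245 250
```

Run:
```python
from h import *
from scipy.optimize import least_squares
s=np.load('pics/scene6.npy',allow_pickle=True).item(); d=np.load('pics/side6.npy',allow_pickle=True).item()
obs=[(s,-1,1,0,269.3,313.9),(s,1,1,0,249.9,304.9),(d,1,1,0,325.1,240.3),(d,-1,1,0,344.1,240.0),(s,-1,1,.062,216+345/7,257+252/7),(s,1,1,.062,216+200/7,257+200/7),(s,-1,-1,.062,216+418/7,257+130/7),(d,1,1,.020,283+293/7,194+263/7),(d,-1,1,.020,283+427/7,194+262/7)]
obs=[(c,i,j,h,u-.5,v-.5) for c,i,j,h,u,v in obs] # crop upscaling half-pixel shift
for z in (.0662,.068,.070,None):
    f=lambda x:np.concatenate([proj(c,[x[0]+i*.019,x[1]+j*.019,(z or x[2])+h])-(u,v) for c,i,j,h,u,v in obs])
    r=least_squares(f,[.4832,.2139,.0662],x_scale=.01); print(z,r.x.round(4),np.sqrt(np.mean(r.fun**2)).round(2))
```

```text
0.0662 [0.4848 0.2128 0.0662] 1.06
0.068 [0.4843 0.214  0.0662] 0.82
0.07 [0.4837 0.2152 0.0662] 0.59
None [0.4831 0.2165 0.0721] 0.49
```

```bash
python3 -m crank '-5 0 3.3 0 0 0 255; -10 0 6.6 0 0 0 255; -14 0 9.2 0 0 0 255; -17 0 11.1 0 0 0 255; -17 0 11.1 0 0 0 255; -17 0 11.1 0 0 0 255'; python3 -m crank '-1.7 0 1.1 0 0 0 255; -3.3 0 2.2 0 0 0 255; -3.3 0 2.2 0 0 0 255; -3.3 0 2.2 0 0 0 255';python3 -m crank '-1.7 0 1.1 0 0 0 255; -3.3 0 2.2 0 0 0 255; -3.3 0 2.2 0 0 0 255; -3.3 0 2.2 0 0 0 255'
python3 - <<'E'
from h import *
p,r=now(); print('capz',r.apply([.8373,0,-.5467]).round(3),'foot',(p+r.apply([-.0308,0,.0085])).round(4),read_state()['q'].round(3))
E
```

```text
time: 8.38
tool_pos: [0.483, 0.2237, 0.076]
tcp_rot: [-1.622, -1.62, -0.876]
wrist_force: [-0.7, 0.1, -2.7]
width: 0.438
time: 8.88
tool_pos: [0.4829, 0.2238, 0.072]
tcp_rot: [-1.622, -1.62, -0.876]
wrist_force: [0.0, -0.3, -2.2]
width: 0.432
time: 9.38
tool_pos: [0.4829, 0.2238, 0.068]
tcp_rot: [-1.623, -1.62, -0.876]
wrist_force: [-0.2, -0.3, -2.7]
width: 0.434
capz [0.002 0.001 1.   ] foot [0.4828 0.214  0.0375] [-0.189  0.354  2.207  1.086  1.191 -0.949]
```

```bash
python3 -m crank '-1.7 0 1.1 0 0 0 255; -2.5 0 1.6 0 0 0 255; -2.5 0 1.6 0 0 0 255'; python3 -m crank '-1.7 0 1.1 0 0 0 255; -1.7 0 1.1 0 0 0 255; -1.7 0 1.1 0 0 0 255';python3 -m crank '-1.7 0 1.1 0 0 0 255; -1.7 0 1.1 0 0 0 255; -1.7 0 1.1 0 0 0 255'
```

```text
time: 9.75
tool_pos: [0.4833, 0.2238, 0.0663]
tcp_rot: [-1.621, -1.619, -0.878]
wrist_force: [-2.6, -4.6, 6.5]
width: 0.436
time: 10.12
tool_pos: [0.4835, 0.2238, 0.0658]
tcp_rot: [-1.618, -1.619, -0.88]
wrist_force: [-3.9, -9.5, 13.5]
width: 0.435
time: 10.5
tool_pos: [0.4836, 0.2239, 0.0654]
tcp_rot: [-1.615, -1.618, -0.882]
wrist_force: [-7.4, -15.4, 23.5]
width: 0.435
```

Contact came about 10 mm before the seat height, and it is stiff with a sideways push toward −y/−x. The cap is sitting on the tip off-centre, so I'll back off, look and correct.

```bash
python3 -m crank '3 0 -2 0 0 0 255; 6.7 0 -4.4 0 0 0 255; 6.7 0 -4.4 0 0 0 255; 6.7 0 -4.4 0 0 0 255'
python3 - <<'E'
from h import *
for n in ('wrist','scene','side'):
    d=cam(n); save(d,n+'7'); np.save(f'pics/{n}7.npy',d,allow_pickle=True)
    if n!='wrist':
        u,v=proj(d,[.483,.2135,.05]).astype(int)
        cv2.imwrite(f'pics/c7{n}.png',cv2.resize(cv2.cvtColor(d['pixels'][v-40:v+30,u-40:u+40],cv2.COLOR_RGB2BGR),None,fx=8,fy=8,interpolation=cv2.INTER_CUBIC)); print(n,u-40,v-40)
p,r=now(); print('capz',r.apply([.8373,0,-.5467]).round(3),'foot',(p+r.apply([-.0308,0,.0085])).round(4))
E
```

```text
time: 11.0
tool_pos: [0.4825, 0.2239, 0.0686]
tcp_rot: [-1.622, -1.62, -0.875]
wrist_force: [-0.2, -0.0, -2.3]
width: 0.435
scene 227 265
side 293 203
capz [0.002 0.001 1.   ] foot [0.4825 0.2142 0.0382]
```

View pics/c7scene.png

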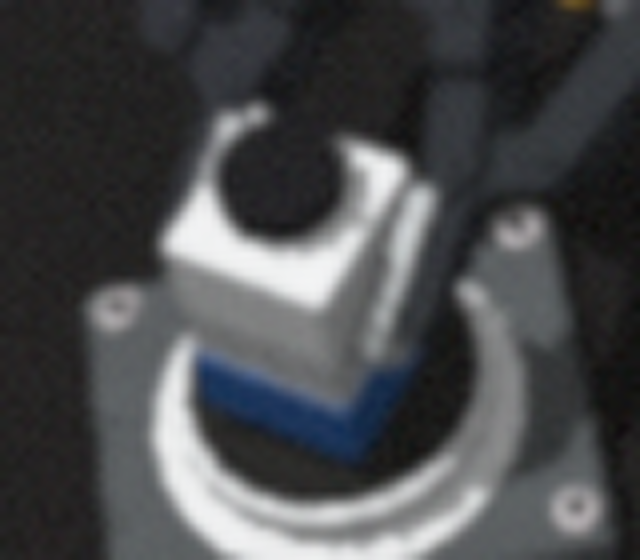

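View pics/c7side.png

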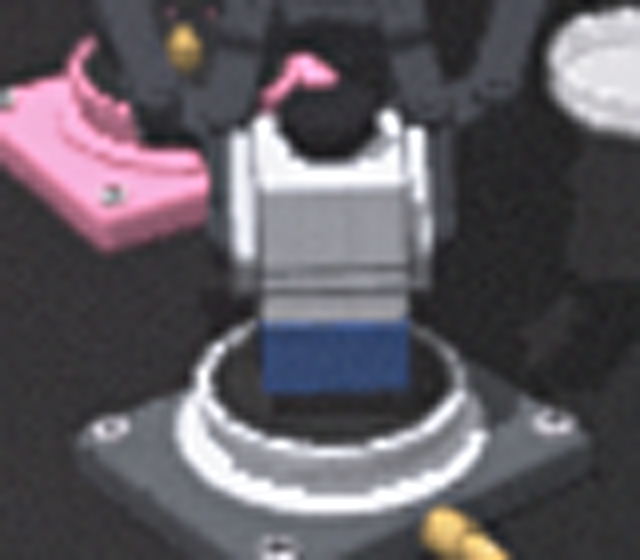

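View pics/wrist7.png

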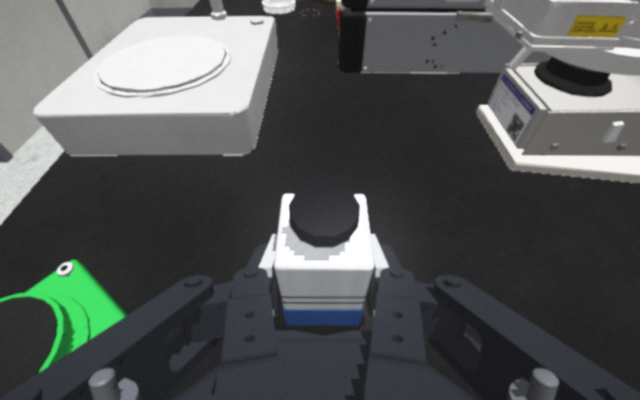

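Run:
```python
from h import *
from scipy.optimize import least_squares
s=np.load('pics/scene7.npy',allow_pickle=True).item(); d=np.load('pics/side7.npy',allow_pickle=True).item()
S=lambda u,v:(227+u/8-.5,265+v/8-.5); D=lambda u,v:(293+u/8-.5,203+v/8-.5)
obs=[(s,-1,1,0,*S(350,462)),(s,1,1,0,*S(197,392)),(s,-1,1,.062,*S(325,305)),(s,1,1,.062,*S(162,245)),(s,-1,-1,.062,*S(408,160)),
(d,1,1,0,*D(264,393)),(d,-1,1,0,*D(410,390)),(d,1,1,.02,*D(263,320)),(d,-1,1,.02,*D(408,318)),(d,1,1,.062,*D(258,188)),(d,-1,1,.062,*D(408,188))]
for sel in (None,s,d):
  for z in (.0382,.042,.044,.046,None):
    f=lambda x:np.concatenate([proj(c,[x[0]+i*.019,x[1]+j*.019,(z or x[2])+h])-(u,v) for c,i,j,h,u,v in obs if sel is None or c is sel])
    r=least_squares(f,[.4832,.2139,.04],x_scale=.01); print('both' if sel is None else 'one',z,r.x.round(4),np.sqrt(np.mean(r.fun**2)).round(2))
# nest seat reference: white rim mask in pre-grasp pictures, ellipse of rim top (z=.032 r=.036)
for n in ('scene','side'):
    c=np.load(f'pics/{n}5.npy',allow_pickle=True).item()
    g=c['pixels'].astype(int); m=((g.min(2)>150)).astype(np.uint8)
    u,v=proj(c,[.4826,.2146,.03]).astype(int); 
    cv2.imwrite(f'pics/rim{n}.png',cv2.resize(cv2.cvtColor(c['pixels'][v-25:v+25,u-35:u+35],cv2.COLOR_RGB2BGR),None,fx=10,fy=10,interpolation=cv2.INTER_CUBIC)); print(n,u-35,v-25)
```

```text
both 0.0382 [0.4839 0.2132 0.04  ] 1.12
both 0.042 [0.4831 0.2157 0.04  ] 0.63
both 0.044 [0.4826 0.2171 0.04  ] 0.51
both 0.046 [0.4822 0.2184 0.04  ] 0.6
both None [0.4826 0.2172 0.0441] 0.51
one 0.0382 [0.4856 0.2141 0.04  ] 0.43
one 0.042 [0.484  0.2159 0.04  ] 0.46
one 0.044 [0.4832 0.2169 0.04  ] 0.48
one 0.046 [0.4823 0.2179 0.04  ] 0.5
one None [0.4879 0.2115 0.0327] 0.42
one 0.0382 [0.4818 0.2077 0.04  ] 0.41
one 0.042 [0.482  0.2141 0.04  ] 0.45
one 0.044 [0.4821 0.2174 0.04  ] 0.47
one 0.046 [0.4822 0.2208 0.04  ] 0.49
one None [0.4814 0.1964 0.0315] 0.39
scene 233 287
side 298 226
```

View pics/rimscene.png

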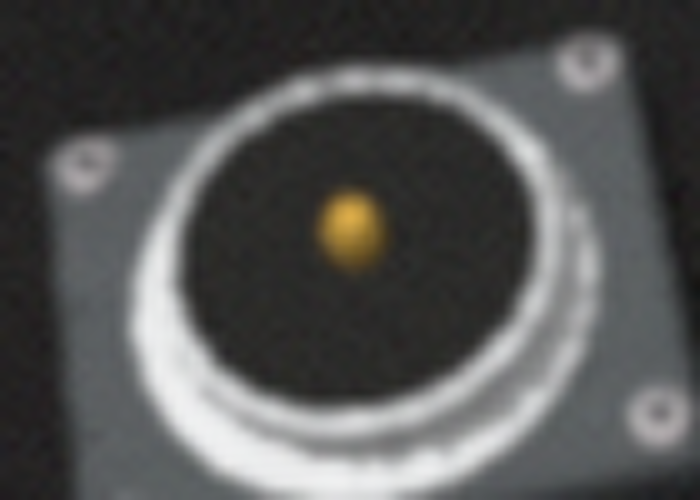

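View pics/rimside.png

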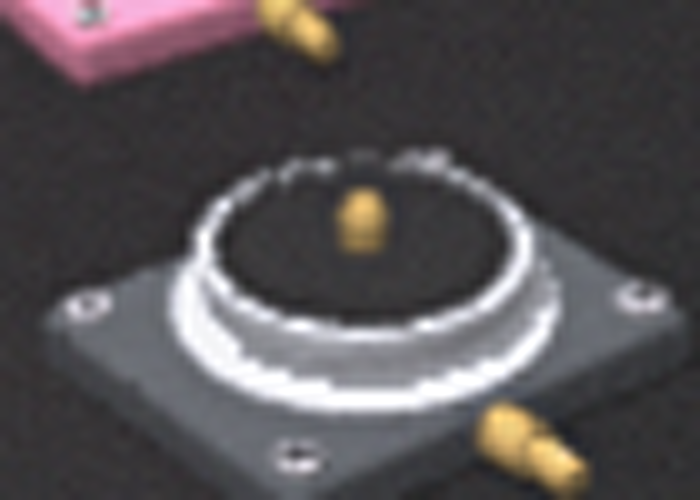

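Run:
```python
from h import *
s=np.load('pics/scene7.npy',allow_pickle=True).item(); d=np.load('pics/side7.npy',allow_pickle=True).item()
print('rim ',onz(s,268.7,311.9,.032).round(4),onz(d,333.9,250.1,.032).round(4))
print('tip ',onz(s,267.7,306.3,.042).round(4),onz(d,333.7,244.6,.042).round(4))
print('pinmid ',onz(s,267.5,309.4,.0375).round(4),onz(d,333.7,247.7,.0375).round(4))
```

```text
rim  [0.4817 0.2146 0.032 ] [0.4825 0.2121 0.032 ]
tip  [0.4849 0.2102 0.042 ] [0.4826 0.2059 0.042 ]
pinmid  [0.484  0.2136 0.0375] [0.4828 0.2112 0.0375]
```

```bash
python3 -m crank '-1.9 0 -2.9 0 0 0 255; -1.9 0 -2.9 0 0 0 255; -1.9 0 -2.9 0 0 0 255'; python3 -m crank '-1.7 0 1.1 0 0 0 255; -2.5 0 1.6 0 0 0 255; -2.5 0 1.6 0 0 0 255'; python3 -m crank '-1.7 0 1.1 0 0 0 255; -1.7 0 1.1 0 0 0 255; -1.7 0 1.1 0 0 0 255'
```

```text
time: 11.52
tool_pos: [0.4829, 0.2202, 0.069]
tcp_rot: [-1.623, -1.62, -0.876]
wrist_force: [0.5, 0.4, -3.0]
width: 0.434
time: 11.9
tool_pos: [0.4827, 0.2203, 0.0659]
tcp_rot: [-1.622, -1.62, -0.876]
wrist_force: [-0.1, 0.6, -2.7]
width: 0.437
time: 12.28
tool_pos: [0.4829, 0.2203, 0.064]
tcp_rot: [-1.622, -1.62, -0.876]
wrist_force: [1.0, -0.5, -2.5]
width: 0.437
```

Now it goes below the earlier contact height (0.0663) with no force. I'll continue down.

```bash
python3 -m crank '-1.7 0 1.1 0 0 0 255; -1.7 0 1.1 0 0 0 255; -1.7 0 1.1 0 0 0 255'; python3 -m crank '-1.7 0 1.1 0 0 0 255; -1.7 0 1.1 0 0 0 255; -1.7 0 1.1 0 0 0 255';python3 -m crank '-1.7 0 1.1 0 0 0 255; -1.7 0 1.1 0 0 0 255; -1.7 0 1.1 0 0 0 255'
```

```text
time: 12.65
tool_pos: [0.4828, 0.2202, 0.062]
tcp_rot: [-1.622, -1.62, -0.876]
wrist_force: [0.5, -0.3, -2.6]
width: 0.438
time: 13.02
tool_pos: [0.4828, 0.2202, 0.0599]
tcp_rot: [-1.622, -1.62, -0.876]
wrist_force: [0.4, 0.5, -2.5]
width: 0.437
time: 13.4
tool_pos: [0.483, 0.2203, 0.0585]
tcp_rot: [-1.622, -1.62, -0.877]
wrist_force: [-0.7, -2.2, 3.0]
width: 0.432
```

```bash
python3 -m crank '-.8 0 .55 0 0 0 255; -.8 0 .55 0 0 0 255; -.8 0 .55 0 0 0 255'; python3 -m crank '-.8 0 .55 0 0 0 255; -.8 0 .55 0 0 0 255; -.8 0 .55 0 0 0 255';python3 -m crank '-.8 0 .55 0 0 0 255; -.8 0 .55 0 0 0 255; -.8 0 .55 0 0 0 255'
```

```text
time: 13.78
tool_pos: [0.483, 0.2203, 0.0572]
tcp_rot: [-1.622, -1.62, -0.877]
wrist_force: [-1.4, -1.4, 4.3]
width: 0.435
time: 14.15
tool_pos: [0.483, 0.2203, 0.0562]
tcp_rot: [-1.622, -1.62, -0.876]
wrist_force: [-1.6, -1.5, 5.1]
width: 0.432
time: 14.52
tool_pos: [0.483, 0.2203, 0.0554]
tcp_rot: [-1.622, -1.62, -0.877]
wrist_force: [-2.1, -2.7, 6.3]
width: 0.435
```

```bash
python3 -m crank '-.8 0 .55 0 0 0 255; -.8 0 .55 0 0 0 255; -.8 0 .55 0 0 0 255'; python3 -m crank '-.8 0 .55 0 0 0 255; -.8 0 .55 0 0 0 255; -.8 0 .55 0 0 0 255';python3 -m crank '-.8 0 .55 0 0 0 255; -.8 0 .55 0 0 0 255; -.8 0 .55 0 0 0 255';python3 -m crank '-.8 0 .55 0 0 0 255; -.8 0 .55 0 0 0 255; -.8 0 .55 0 0 0 255'
```

```text
time: 14.9
tool_pos: [0.483, 0.2203, 0.0545]
tcp_rot: [-1.622, -1.62, -0.877]
wrist_force: [-2.9, -3.2, 6.5]
width: 0.439
time: 15.28
tool_pos: [0.483, 0.2204, 0.0537]
tcp_rot: [-1.621, -1.62, -0.877]
wrist_force: [-2.8, -4.1, 7.9]
width: 0.43
time: 15.65
tool_pos: [0.483, 0.2204, 0.0536]
tcp_rot: [-1.62, -1.62, -0.878]
wrist_force: [-4.6, -6.1, 12.7]
width: 0.433
time: 16.02
tool_pos: [0.4831, 0.2205, 0.0535]
tcp_rot: [-1.618, -1.619, -0.879]
wrist_force: [-6.2, -9.7, 17.3]
width: 0.436
```

```bash
python3 -m crank '-.8 0 .55 0 0 0 255; -.8 0 .55 0 0 0 255; -.8 0 .55 0 0 0 255; -.8 0 .55 0 0 0 255'
python3 - <<'E'
from h import *
for n in ('wrist','scene','side'):
    d=cam(n); save(d,n+'8'); np.save(f'pics/{n}8.npy',d,allow_pickle=True)
    if n!='wrist':
        u,v=proj(d,[.483,.2135,.05]).astype(int)
        cv2.imwrite(f'pics/c8{n}.png',cv2.resize(cv2.cvtColor(d['pixels'][v-40:v+30,u-40:u+40],cv2.COLOR_RGB2BGR),None,fx=8,fy=8,interpolation=cv2.INTER_CUBIC)); print(n,u-40,v-40)
s=read_state(); p,r=now(); print(p,'capz',r.apply([.8373,0,-.5467]).round(3),s['wrist_force'],s['joint_vel'].round(4))
E
```

```text
time: 16.52
tool_pos: [0.4835, 0.2209, 0.0535]
tcp_rot: [-1.617, -1.619, -0.881]
wrist_force: [-5.0, -7.4, 20.5]
width: 0.436
scene 227 265
side 293 203
[0.48349429 0.22092109 0.05349435] capz [-0.    -0.005  1.   ] [-5.68277596 -7.33678126 20.02824009] [-0.0001 -0.0001  0.0011 -0.0004 -0.0031 -0.0012]
```

View pics/c8scene.png

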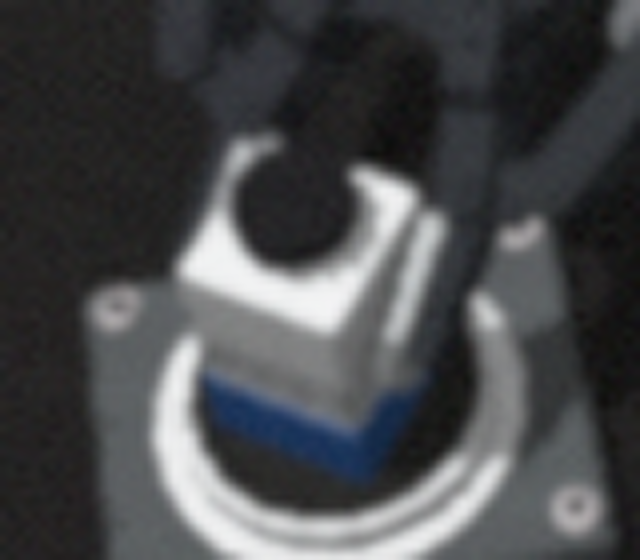

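View pics/c8side.png

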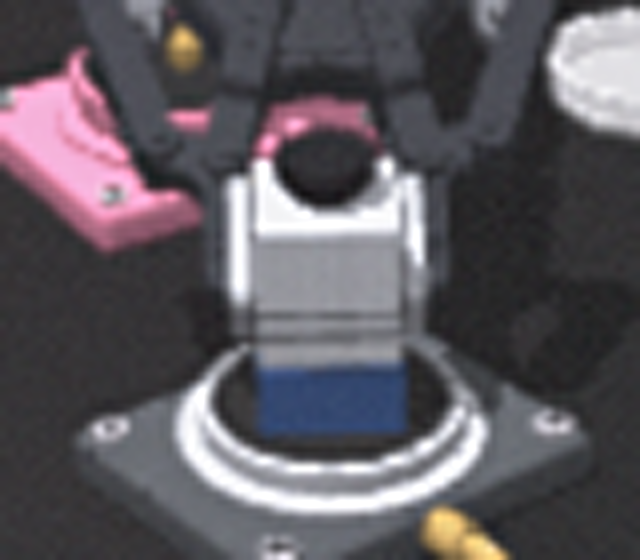

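View pics/scene8.png

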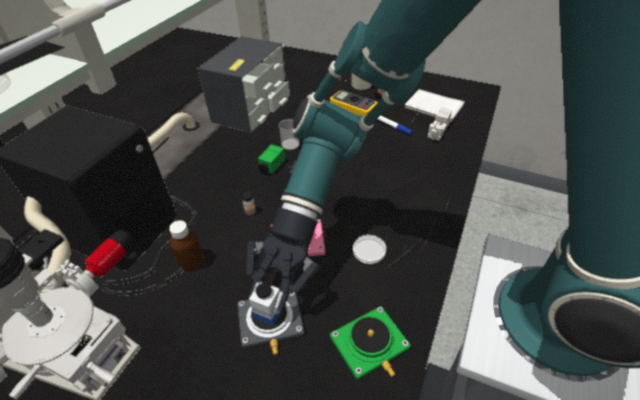

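Run:
```python
from h import *
from scipy.optimize import least_squares
s=np.load('pics/scene8.npy',allow_pickle=True).item(); d=np.load('pics/side8.npy',allow_pickle=True).item()
S=lambda u,v:(227+u/8-.5,265+v/8-.5); D=lambda u,v:(293+u/8-.5,203+v/8-.5)
obs=[(s,-1,1,0,*S(362,484)),(s,1,1,0,*S(208,415)),(s,-1,1,.062,*S(332,333)),(s,1,1,.062,*S(178,272)),(s,-1,-1,.062,*S(418,188)),
(d,1,1,0,*D(260,435)),(d,-1,1,0,*D(405,434)),(d,1,1,.02,*D(257,366)),(d,-1,1,.02,*D(404,366)),(d,1,1,.062,*D(250,237)),(d,-1,1,.062,*D(403,237))]
for z in (.026,.029,.032,None):
    f=lambda x:np.concatenate([proj(c,[x[0]+i*.019,x[1]+j*.019,(z or x[2])+h])-(u,v) for c,i,j,h,u,v in obs])
    r=least_squares(f,[.4832,.2139,.03],x_scale=.01); print(z,r.x.round(4),np.sqrt(np.mean(r.fun**2)).round(2))
# rim near edge profile in side image along column through the seat centre
d7=np.load('pics/side7.npy',allow_pickle=True).item()
for nm,c in(('before',d7),('now',d)):
    g=c['pixels'][250:272,336:339].astype(int).mean((1,2)).round(0); print(nm,g.tolist())
print('pred rim near edge v, free/home',proj(d,[.4828,.213+.036,.032]).round(1),proj(d,[.4828,.213+.036,.026]).round(1))
# bystanders changed?
for n,pts in (('scene',{'vial':(249,204),'bottle':(186,246),'petri':(369,249),'greencap':(272,158)}),):
    a=np.load('pics/scene0.npy',allow_pickle=True).item()['pixels'].astype(int); b=s['pixels'].astype(int)
    for k,(u,v) in pts.items(): print(k,np.abs(a-b)[v-18:v+19,u-18:u+19].mean().round(2))
```

```text
0.026 [0.4845 0.2125 0.03  ] 0.64
0.029 [0.4838 0.2145 0.03  ] 0.52
0.032 [0.4831 0.2165 0.03  ] 0.78
None [0.4839 0.2141 0.0284] 0.51
before [81.0, 71.0, 51.0, 42.0, 46.0, 59.0, 59.0, 56.0, 112.0, 210.0, 158.0, 138.0, 137.0, 146.0, 162.0, 251.0, 245.0, 131.0, 103.0, 111.0, 107.0, 92.0]
now [76.0, 77.0, 77.0, 78.0, 78.0, 79.0, 80.0, 64.0, 58.0, 47.0, 100.0, 254.0, 168.0, 131.0, 149.0, 251.0, 246.0, 130.0, 104.0, 110.0, 107.0, 90.0]
pred rim near edge v, free/home [334.4 259.6] [334.4 262.1]
vial 3.27
bottle 2.98
petri 5.26
greencap 2.71
```

```bash
python3 - <<'E'
from h import *
a=np.load('pics/scene0.npy',allow_pickle=True).item()['pixels']; b=np.load('pics/scene8.npy',allow_pickle=True).item()['pixels']
for k,(u,v,h) in {'vial':(249,204,13),'bottle':(186,246,28),'petri':(369,249,22)}.items():
    A=cv2.cvtColor(a[v-h:v+h,u-h:u+h],cv2.COLOR_RGB2GRAY).astype(np.float32);B=cv2.cvtColor(b[v-h:v+h,u-h:u+h],cv2.COLOR_RGB2GRAY).astype(np.float32)
    print(k,cv2.phaseCorrelate(A,B), [tuple(np.mean(np.nonzero(X>110),1).round(2)) for X in (A,B)])
E
python3 -m crank '0 0 0 0 0 0 255; 0 0 0 0 0 0 255; 0 0 0 0 0 0 255; 0 0 0 0 0 0 255'
```

```text
vial ((0.42762966453008033, 0.4472197591194096), 1.1442055224718217) [(np.float64(14.0), np.float64(10.54)), (np.float64(13.74), np.float64(10.52))]
bottle ((0.04175083499394816, 0.002979687816033305), 0.9818085992336273) [(np.float64(10.4), np.float64(19.72)), (np.float64(10.33), np.float64(19.69))]
petri ((0.45873045656349376, 0.49596052896887954), 0.8923997610586661) [(np.float64(21.71), np.float64(21.98)), (np.float64(21.72), np.float64(22.04))]
time: 17.18
tool_pos: [0.4835, 0.2209, 0.0535]
tcp_rot: [-1.617, -1.619, -0.881]
wrist_force: [-5.1, -7.6, 20.5]
width: 0.432
```

The dish, vial and bottle haven't moved, and the push holds steady on the stop. I'm handing the job in.

```bash
python3 -c "
from workcell import job
print(job.finish_job())"
```

```text
the job is handed in; nothing more can be done
None
```

I set the cap upright with the blue foot down, put it over the pin of the steel nest and pressed the seat down onto its stop. I handed the job in at about 17 s, still gripping and pressing the cap.

**First try on the pin:** the cap landed off-centre on the tip at up to about 24 N. I backed off, moved it 3.5 mm toward −y, and it then dropped on freely.

**Last checks that the seat is home:**
- **Force and travel:** the push rose at about 1 N/mm from roughly 5.5 N to 10.5 N over about 5.5 mm. It then went stiff, and held steady at about 20 N up with up to 9 N sideways.
- **Seat rim:** in the side view it dropped about 2.2 px, against 2.5 px expected for the full 6 mm.
- **Cap height:** the free camera fit put the foot at 28 mm rather than 26 mm, which is within the few millimetres the pictures can resolve. I therefore relied on the force jump.

**Bystanders:** the petri dish, vial and bottle show no shift beyond about half a pixel in the scene view.

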